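Lock the ornament chest: line up the slotted disc and push the bolt home

TASK

Lock the ornament chest on the stockroom bench by pushing with the fingertips: push the slotted disc round by its finger posts until its slot is in line with the bolt, then push the bolt by its post through the disc and fully home in the keeper. Nothing needs gripping; do not lift the bolt, leave everything else on and around the chest where it is, and finish clear of the lock.

Things in the scene. Friction and masses are not known exactly. Their poses are not given: they have to be found in the camera images.
- chest: wooden ornament chest fixed to the bench, 220 (x) x 390 (y) mm, flat top 70 above the bench; origin under its centre. Turned up to 0.45 rad. The lock lies on its top along the line x = -45, parallel to y, on the robot's side; from -y to +y: bolt in its channel, staple, slotted disc (centre y = 65), keeper. No fixed part is higher than 92. The clear window on the +x side is flush
- staple (a point): centre of the top (92 above the bench) of the steel staple, a bridge over the bolt's channel, at chest y = -25 to 10 mm. The channel runs from y = -190 to 10: sliding floor 74 above the bench, side rails up to 82, 17 wide inside
- keeper (a point): centre of the mouth of the keeper, 80 above the bench, at chest y = 115 mm: a steel bridge (y = 115 to 145, top 92 above the bench) with an opening 20 wide that receives the bolt's tip
- disc (a joint): turn of the locking disc about the vertical, rad, counter-clockwise from above positive. At 0 and at pi the slot is in line with the bolt; either serves. Range -0.35 to 3.49, without click or stop at the lined-up places; starts at 0.6 to 2.54. Stays where it is left; takes about 0.08 N m (3 N on a post). At q one finger post lies in direction q from the chest's +x axis, the other opposite
- disc_mid (a point): centre of the disc's flat top, 89.5 above the bench, at chest (-45, 65) mm; turns with it: y axis along the slot, x axis through the posts. Disc 84 across; a slot 20 wide, dark at the bottom, runs right across it through the centre. Two upright round finger posts, 12 across, tops 119 above the bench, stand 30 from the centre, one each side of the slot, on a line square to it
- bolt: loose steel bolt bar in the channel, 14 wide, 12 high, about 0.25 kg; its y axis points along it to the tip (chest +y). Origin on its underside below its finger post (upright, round, 14 across), 12 mm from the rear end. Slides with about 2 N. Fully home, the post meets the staple: post axis at chest y = -32, tip 23 inside the keeper. With the slot out of line the tip strikes the disc
- bolt_tip (a point): middle of the bolt's tip, 170 mm ahead of the post's axis, 6 above the underside; the last 8 mm taper to 8 wide. It starts 8 to 31 mm short of the disc's rim
- bolt_post (a point): centre of the top face of the bolt's finger post, 44 mm above the bar's underside, 118 above the bench
- tape: roll of amber tape, 68 across, 22 high, lying flat on the chest's clear window; origin under it at bench (or lid) level, sizes in mm; leave it alone
- screwdriver: screwdriver, 170 long, lying on the bench in front of the chest; origin at bench level under its length, sizes in mm; leave it alone
- label_roll: roll of paper labels, 60 across, 26 high, lying flat on the bench in front of the chest; origin under it at bench (or lid) level, sizes in mm; leave it alone
- mug: white mug, 80 across, 92 high, standing at the chest's +y end; origin under it at bench (or lid) level, sizes in mm; leave it alone
- hook_jar: glass jar, 60 across, 85 high, standing at the chest's -y end; origin under it at bench (or lid) level, sizes in mm; leave it alone
- bauble_tray: small cardboard tray of baubles, 90 x 150, 55 high, behind the chest; origin under it at bench (or lid) level, sizes in mm; leave it alone
- gift_box: small gift box, 75 x 75 x 60, at the chest's +y end; origin under it at bench (or lid) level, sizes in mm; leave it alone
Things that resemble listed ones, but are neither listed nor needed, are in the scene too. Several things have the shape of the bolt; the one meant has the colours described above.

How it is judged:
On the way, in this order (a step that is already met when the one before it is completed fails the run):
1. the disc's slot is turned in line with the bolt (within 0.2 rad) while the bolt's tip is still short of the disc (angle between the y axis of disc_mid and the y axis of chest, either way round below 0.2 rad and y of bolt_tip in the frame of chest below 0.026 m), for 0.2 s.
2. the bolt's tip has passed right through the disc (angle between the y axis of disc_mid and the y axis of chest, either way round below 0.15 rad and y of bolt_tip in the frame of chest above 0.108 m).
At the end, for the whole second after the job is handed in: The slot is in line with the bolt (within 0.12 rad) and the bolt lies at rest in its channel, through the disc and in the keeper's opening, pushed to within 7 mm of its stop (angle between the y axis of disc_mid and the y axis of chest, either way round below 0.12 rad and y of bolt_tip in the frame of chest between 0.131 and 0.145 m and x of bolt_tip in the frame of chest between -0.053 and -0.037 m and z of bolt_tip in the frame of chest below 0.088 m and linear speed of bolt below 0.01 m/s); the robot touches nothing.
It fails at once if the bolt is lifted: its post rises more than 12 mm (z of bolt_post in the frame of chest above 0.13 m).
It fails at once if something else on the bench or chest is moved more than 20 mm (distance of any of tape, screwdriver, label_roll, mug, hook_jar, bauble_tray, gift_box from where it was at the start of the episode above 0.02 m).
It also fails if it takes over 48 s, if anything falls off the work surface, if the arm or the gripper's body presses on something with over 40 N, if the wrist force passes 120 N, or if a joint passes its speed limit or range.

ROBOT

A 6-joint arm with a two-finger parallel gripper is mounted at the origin on the work surface. World frame = base frame: x ahead of the robot, y to its left, z up, the work surface at z = 0. Lengths are in m, angles in rad, forces in N, time in s.
With the tool pointing down it reaches from about 0.25 to 0.85 m from the base axis. Payload 12.5 kg.
Tool frame: the origin (TCP) lies midway between the tips of the shut fingers; the grasp point (between the pads) lies 19 mm behind it (robot.pinch_z is the distance from the TCP to the grasp point, in m); z points along the fingers, y is the line along which they close (so a half turn about z gives the same grasp; the last joint's range is limited). The gripper opens to 93 mm and grips with 3 to 60 N. Pads are 15 mm wide; open, the fingers measure 128 mm over their backs; the gripper's body (75 mm by 188 mm) begins 65 mm behind the grasp point.
Start: joints at [-1.413, 0.351, 1.652, -0, 1.139, -0.085], TCP at [0.132, -0.534, 0.189] pointing down, gripper open.
Joint ranges: [-2.75, 2.75], [-0.79, 2.1], [0.01, 2.65], [-1.57, 4.71], [0.07, 3.14], [-2.87, 2.87]. Speed limits (rad/s): [2.22, 2.22, 2.79, 3.14, 3.14, 3.14].

INTERFACE

Orientations are given as [roll, pitch, yaw] about the fixed x, y, z axes, in that order (R = Rz(yaw) Ry(pitch) Rx(roll)).
In Python, from plant import robot, viewer gives the robot as it stands. Calls block until the motion is done:
- robot.move_to(position, orientation): joint-space move of the TCP to a pose.
- robot.move_straight(position, attitude=None, v=0.15, threshold=None): straight line of the TCP; attitude=None keeps the orientation; v is the mean speed in m/s. With threshold (N) it stops when the force on the tool has changed by that much, and returns True; else False.
- robot.movej(angles): joint-space move.
- robot.move_gripper(opening): finger opening in m; the grip force is fixed at half the most; returns when the fingers have stopped.
- robot.dwell(seconds).
- robot.solve_ik(position, orientation): joint angles nearest the present ones, or None.
- robot.state(): the state.
- viewer.grab_frame(name): name is "side" or "top"; returns a dict with "pixels" (400x640x3 uint8, blue, green, red), "fovy" (degrees; the focal length in pixels is half the picture's height over the tangent of half this angle, whatever the lens; pixels are square), "cx", "cy" (the principal point, pixels), "camera_from_world" (4x4, takes a point from world to camera coordinates). Camera axes: x right, y down, z forward; pixel columns grow to the right and rows downward; lengths in m; the calibration is good to about 2 mm. A picture is of the moment at which its call begins. There is no depth.
A pose or a line that the arm cannot do raises robot.IKError and nothing moves.
- robot.sign_off(): hands the job in; it is judged then, once.
The state is a dict: "t": time; "joint_pos": joint angles; "qvel": joint speeds; "effort": joint torques, N m; "tcp_pos": TCP position; "orientation": TCP orientation; "ft_force": force on the tool from outside, world axes, zero at the start; "ft_torque": the same for the moment, N m; "opening": finger opening in m; "gripper_force": force on a finger pad.
Only numpy, scipy, OpenCV 4.12 (cv2) and the standard library are available. Lean on these libraries where they do the work, as an engineer would, in place of code of your own. Each camera call takes 0.05 s, during which the arm holds its last target. There are 200 camera calls.

## Working session

There is one attempt and no reset: what is moved stays moved. The work goes in short steps, each a Python script; the robot and the scene stay as the last script left them, time stands still between calls to the robot, and variables do not carry over. Pictures are saved under pics/ and viewed, at most 13 in all, crops included, and the job is handed in when it is done.

```bash
mkdir -p pics
cat > h.py <<'E'
from plant import robot, viewer
import numpy as np, cv2
def K(f):
    F=f["pixels"].shape[0]/2/np.tan(np.radians(f["fovy"])/2); return F
def ray(f,u,v,z):
    """world point at height z seen at pixel u,v"""
    F=K(f);M=np.array(f["camera_from_world"]);R,t=M[:3,:3],M[:3,3]
    c=-R.T@t; d=R.T@np.array([(u-f["cx"])/F,(v-f["cy"])/F,1]); return c+d*(z-c[2])/d[2]
def proj(f,p):
    F=K(f);M=np.array(f["camera_from_world"]);q=M[:3,:3]@p+M[:3,3]
    return np.array([F*q[0]/q[2]+f["cx"],F*q[1]/q[2]+f["cy"]])
E
python3 - <<'E'
from h import *
for n in("top","side"):
    f=viewer.grab_frame(n); cv2.imwrite(f"pics/{n}0.png",f["pixels"])
    print({k:v for k,v in f.items() if k!="pixels"})
print(robot.state())
E
```

```text
{'fovy': 46.164159616213986, 'cx': 309.8843185805445, 'cy': 197.72880283765363, 'camera_from_world': array([[-0.02584462, -0.99953516,  0.01617144,  0.02617055],
       [-0.98665204,  0.02290307, -0.16122408,  0.56622147],
       [ 0.16077876, -0.02012236, -0.98678533,  1.2029642 ],
       [ 0.        ,  0.        ,  0.        ,  1.        ]])}
{'fovy': 52.329704179237964, 'cx': 320.91645840846473, 'cy': 202.5400280007359, 'camera_from_world': array([[-0.9985762 , -0.04728936, -0.02468363,  0.54179449],
       [-0.00194229,  0.49465228, -0.8690888 ,  0.07370365],
       [ 0.05330847, -0.86780346, -0.49403985,  1.11199541],
       [ 0.        ,  0.        ,  0.        ,  1.        ]])}
{'t': 0.1, 'joint_pos': array([-1.41259270e+00,  3.51158184e-01,  1.65235272e+00,  2.02010755e-05,
        1.13908609e+00, -8.45966424e-02]), 'qvel': array([-0.00031059, -0.00109054, -0.00179818, -0.00150479, -0.00204108,
        0.00154694]), 'effort': array([ 1.10410827e-03, -4.98025560e+01, -2.85704219e+01,  6.99926983e-02,
        2.38965231e-02, -4.48896992e-05]), 'tcp_pos': array([ 0.13221147, -0.53353016,  0.18817132]), 'orientation': array([-3.14059345e+00, -1.03136092e-04,  2.42791756e-01]), 'ft_force': array([-0.55393986, -0.50641647, -0.05001825]), 'ft_torque': array([-0.00203216, -0.00356357,  0.01954818]), 'gripper_force': 0.0, 'opening': 0.09318545625299673}
```

View pics/top0.png

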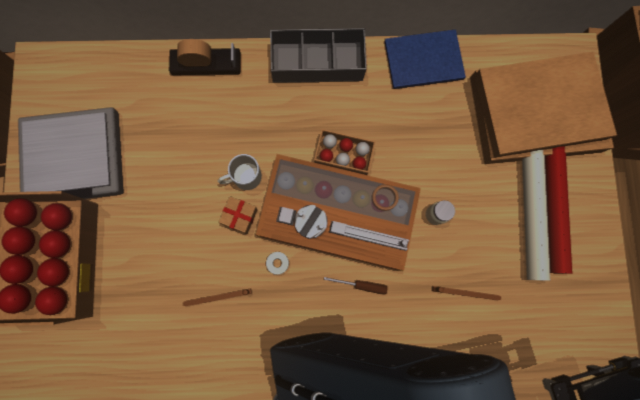

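View pics/side0.png

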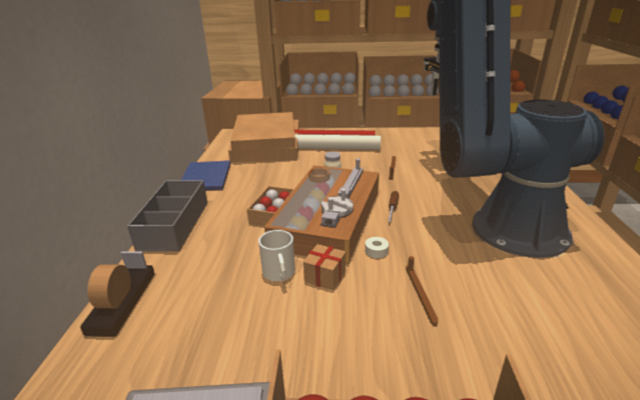

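The top view shows the chest at about (258–420, 155–270), with the disc near (311, 222), the keeper near (286, 215) and the bolt at 332–408. I'll enlarge this area.

Run:
```python
import cv2
a=cv2.imread("pics/top0.png")[145:285,240:435]
cv2.imwrite("pics/top0c.png",cv2.resize(a,None,fx=4,fy=4,interpolation=cv2.INTER_CUBIC)*1)
```

```text
(no output)
```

View pics/top0c.png

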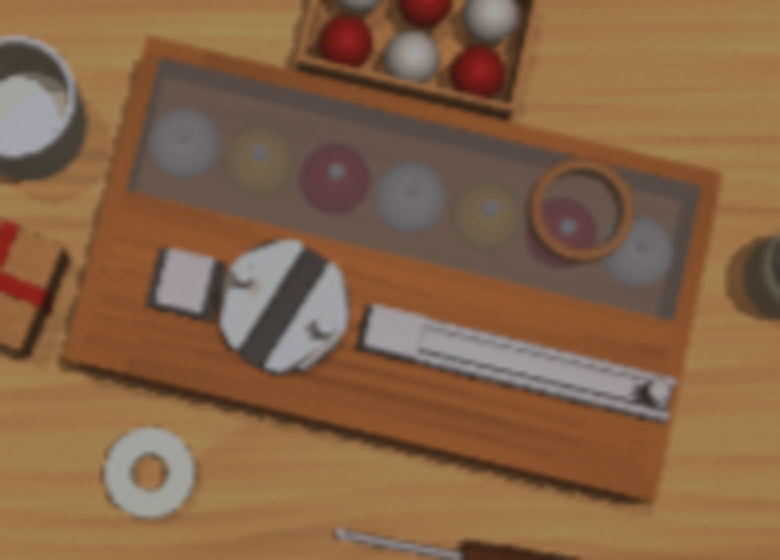

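The crop shows the chest's top corners at (150,40), (720,172), (652,502) and (62,365). The disc centre is near (284,306), its slot runs from (258,360) to (312,255), and the posts are near (240,277) and (319,328). The bolt post is near (650,392).

```bash
cat >> h.py <<'E'
def C2W(pose,p):
    x,y,t=pose; c,s=np.cos(t),np.sin(t); p=np.asarray(p,float)
    return np.array([x+c*p[0]-s*p[1],y+s*p[0]+c*p[1],p[2]])
def W2C(pose,p):
    x,y,t=pose; c,s=np.cos(t),np.sin(t); a,b=p[0]-x,p[1]-y
    return np.array([c*a+s*b,-s*a+c*b,p[2]])
E
python3 - <<'E'
from h import *
from scipy.optimize import least_squares
f=viewer.grab_frame("top")
px=lambda u,v:((u+.5)/4-.5+240,(v+.5)/4-.5+145)
obs=[((150,40),(.11,.195,.07)),((720,172),(.11,-.195,.07)),((652,502),(-.11,-.195,.07)),((62,365),(-.11,.195,.07)),((284,306),(-.045,.065,.0895))]
r=lambda q:np.concatenate([proj(f,C2W(q,p))-px(*uv) for uv,p in obs])
s=least_squares(r,[.5,0,-.2],loss='soft_l1'); q=s.x; print(q,r(q).round(2)); np.save("pose.npy",q)
for n,uv,z in[("bpost",(648,392),.118),("p1",(240,277),.119),("p2",(319,328),.119),("disc",(284,306),.0895),("s1",(258,360),.0895),("s2",(312,255),.0895),("staple",(387,330),.092),("keep",(185,282),.092)]:
    w=ray(f,*px(*uv),z); print(n,w.round(4),W2C(q,w).round(4))
# overlay of hypotheses
a=cv2.resize(f["pixels"][145:285,240:435],None,fx=4,fy=4,interpolation=cv2.INTER_CUBIC)
def dot(p,col):
    u=(proj(f,C2W(q,p))-[240,145]+.5)*4-.5; cv2.circle(a,tuple(int(i) for i in u.round()),3,col,-1)
for p in[(.11,.195,.07),(.11,-.195,.07),(-.11,-.195,.07),(-.11,.195,.07),(-.045,.065,.0895),(-.045,-.025,.092),(-.045,.01,.092),(-.045,.115,.092),(-.045,.145,.092)]: dot(p,(0,255,0))
for t in np.arange(0,6.28,.3): dot((-.045+.042*np.cos(t),.065+.042*np.sin(t),.0895),(255,0,255))
for y in(-.17,-.18): dot((-.045,y,.118),(0,0,255))
cv2.imwrite("pics/ov.png",a)
E
```

```text
[ 0.52532291 -0.06066049 -0.25584348] [-1.42 -0.28  0.35  0.2   0.95  0.18  0.07 -0.59 -0.29  0.38]
bpost [ 0.4371 -0.2103  0.118 ] [-0.0474 -0.1671  0.118 ]
p1 [0.5147 0.0403 0.119 ] [-0.0359  0.095   0.119 ]
p2 [ 0.4817 -0.0079  0.119 ] [-0.0556  0.04    0.119 ]
disc [0.4992 0.0128 0.0895] [-0.0439  0.0645  0.0895]
s1 [0.4652 0.0302 0.0895] [-0.0811  0.0727  0.0895]
s2 [ 0.5315 -0.0059  0.0895] [-0.0079  0.0545  0.0895]
staple [ 0.482 -0.052  0.092] [-0.0441 -0.0026  0.092 ]
keep [0.5158 0.0754 0.092 ] [-0.0437  0.1292  0.092 ]
```

View pics/ov.png

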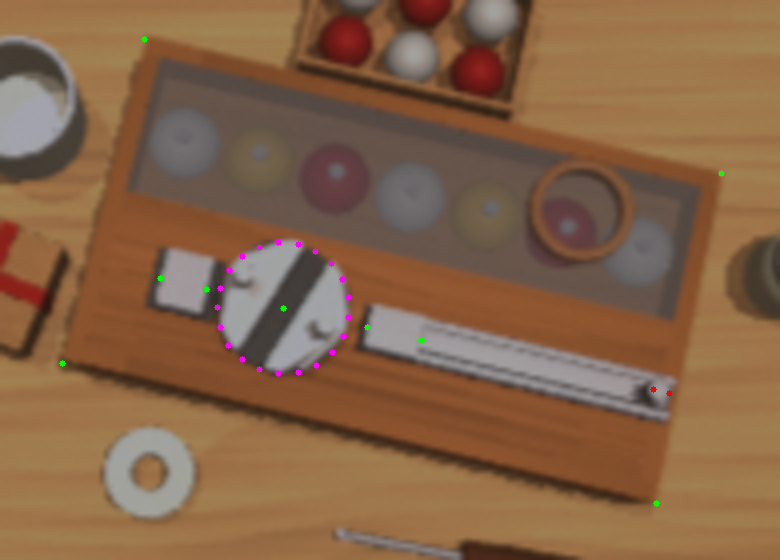

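The model overlay matches the corners, disc rim, staple and keeper to within about 1–2 mm. That puts the disc at q≈1.25 and the bolt post near chest y≈-0.17. I'll straddle the +y post with partly closed fingers and sweep it clockwise to q=0.

```bash
cat >> h.py <<'E'
pose=np.load("pose.npy"); th=pose[2]
def knob(q,z,off=0.):
    """TCP over post at disc angle q, shifted 'off' along ccw tangent"""
    c=[-.045+.03*np.cos(q)-off*np.sin(q),.065+.03*np.sin(q)+off*np.cos(q),z]
    return C2W(pose,c),[np.pi,0,q+th]
E
python3 - <<'E'
from h import *
for q in(1.25,0): print(robot.solve_ik(*knob(q,.097)))
for y in(-.2,-.045): print(robot.solve_ik(C2W(pose,[-.045,y,.095]),[np.pi,0,th+np.pi/2]))
robot.move_gripper(.028)
robot.move_to(*knob(1.25,.2)); 
robot.move_straight(knob(1.25,.135)[0])
s=robot.state(); print(s["t"],s["opening"],s["tcp_pos"],knob(1.25,.135))
f=viewer.grab_frame("top"); g=viewer.grab_frame("side")
a=cv2.resize(f["pixels"][165:265,260:400],None,fx=3,fy=3); b=cv2.resize(g["pixels"][150:250,290:400],None,fx=3,fy=3)
cv2.imwrite("pics/n1.png",np.hstack([a,b]))
E
```

```text
[-1.50490905e-02  4.08816776e-01  1.82419514e+00 -4.44089210e-16
  9.08580738e-01  5.61590712e-01]
[-7.68842681e-02  4.26753988e-01  1.79524047e+00 -4.44089210e-16
  9.19598195e-01  1.74975553e+00]
[-6.06901241e-01  3.78040971e-01  1.87945297e+00 -4.44089210e-16
  8.84098713e-01 -3.51057765e-01]
[-2.91929342e-01  3.53548456e-01  1.91768842e+00 -4.44089210e-16
  8.70355777e-01 -3.60858660e-02]
4.3083 0.027991049766835495 [0.51500108 0.03854713 0.13559175] (array([0.51459295, 0.03876053, 0.135     ]), [3.141592653589793, 0, np.float64(0.9941565244263355)])
```

View pics/n1.png

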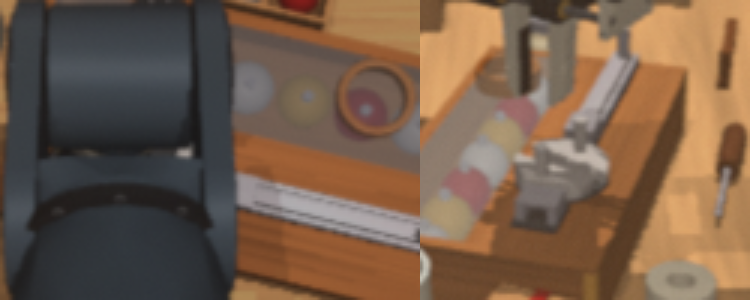

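Run:
```python
from h import *
g=viewer.grab_frame("side"); s=robot.state()
cr=lambda p:((proj(g,p)-[290,150]+.5)*3-.5+[420,0]).round()
print("tcp",cr(s["tcp_pos"]))
for q in(1.25,1.25+np.pi): print("post",cr(knob(q,.119)[0]))
for n,p in dict(disc=(-.045,.065,.0895),keep=(-.045,.13,.092),c1=(-.11,.195,.07),c2=(-.11,-.195,.07),bp=(-.045,-.17,.118)).items(): print(n,cr(C2W(pose,p)))
```

```text
tcp [540. 128.]
post [541. 145.]
post [579. 118.]
disc [560. 161.]
keep [540. 195.]
c1 [596. 271.]
c2 [686.  66.]
bp [621.  28.]
```

Run:
```python
from h import *
g=viewer.grab_frame("side")
a=cv2.resize(g["pixels"][130:230,290:400],None,fx=6,fy=6,interpolation=cv2.INTER_CUBIC)
u=((proj(g,robot.state()["tcp_pos"])-[290,130]+.5)*6-.5).astype(int); cv2.circle(a,tuple(u.tolist()),4,(0,255,0),-1)
cv2.imwrite("pics/n2.png",a); print(u)
```

```text
[240 375]
```

View pics/n2.png

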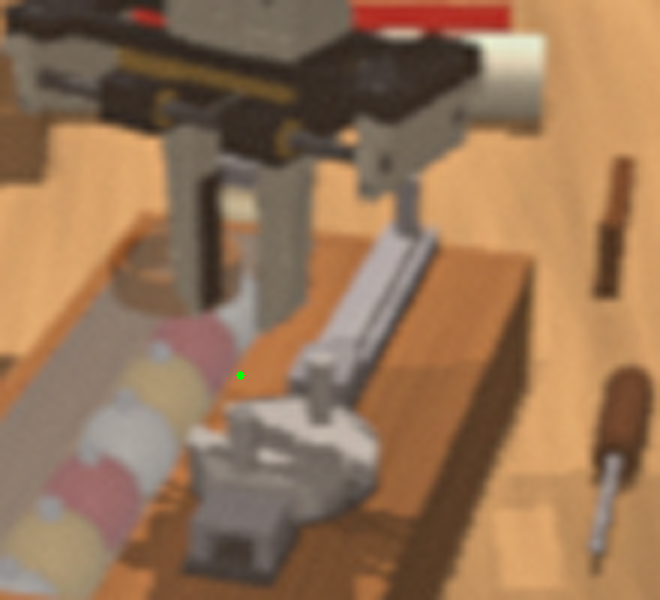

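The post tops land where predicted: post A at (243,412). The fingertips are at about (232,312), while the reported TCP projects to (240,375), roughly 30 mm apart. I'll check this against the start pictures and against a second tool pose before going lower.

Run:
```python
from h import *
st=np.array([.1322,-.5335,.1882])
for n in("top","side"):
    f=viewer.grab_frame(n); print(n,proj(f,st),proj(f,robot.state()["tcp_pos"]))
s0=cv2.imread("pics/side0.png"); t0=cv2.imread("pics/top0.png")
f1=viewer.grab_frame("side")["pixels"]
a=cv2.resize(s0[20:120,390:490],None,fx=4,fy=4); b=cv2.resize(t0[300:400,540:640],None,fx=4,fy=4)
for im,n,o in((a,"side",(390,20)),(b,"top",(540,300))):
    f=viewer.grab_frame(n); u=((proj(f,st)-o+.5)*4-.5).astype(int).tolist(); cv2.circle(im,tuple(u),3,(0,255,0),-1)
cv2.imwrite("pics/s.png",np.clip(np.hstack([a,b])*1.6,0,255).astype(np.uint8))
```

```text
top [559.93347303 373.60871977] [300.23635639 212.8335922 ]
side [438.57306082 105.75749866] [329.69105429 192.33473815]
```

View pics/s.png

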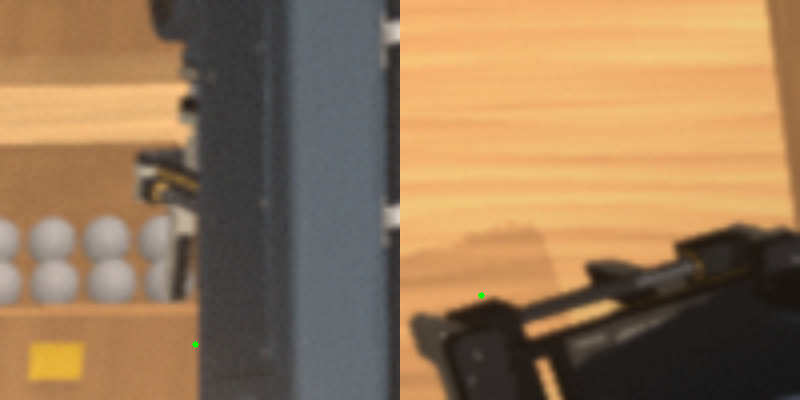

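The start view shows a similar mismatch of about 20 mm, with the tips higher in the picture than reported. I'll settle it by touch, with a slow guarded descent over the post.

Run:
```python
from h import *
s=robot.state(); f0=s["ft_force"]
p=knob(1.25,.097)[0]
print(robot.move_straight(p,v=.03,threshold=4))
s=robot.state(); print(s["t"],s["tcp_pos"],s["ft_force"]-f0,s["joint_pos"])
g=viewer.grab_frame("side")
a=cv2.resize(g["pixels"][130:230,290:400],None,fx=6,fy=6,interpolation=cv2.INTER_CUBIC)
u=((proj(g,s["tcp_pos"])-[290,130]+.5)*6-.5).astype(int); cv2.circle(a,tuple(u.tolist()),4,(0,255,0),-1)
cv2.imwrite("pics/n3.png",a); print(u)
```

```text
False
6.175 [0.51467572 0.03874021 0.0971517 ] [-0.14426161 -0.88675483  0.70428898] [-1.50666493e-02  4.08602210e-01  1.82406583e+00 -4.13891391e-05
  9.08682056e-01  5.61585768e-01]
[242 454]
```

View pics/n3.png

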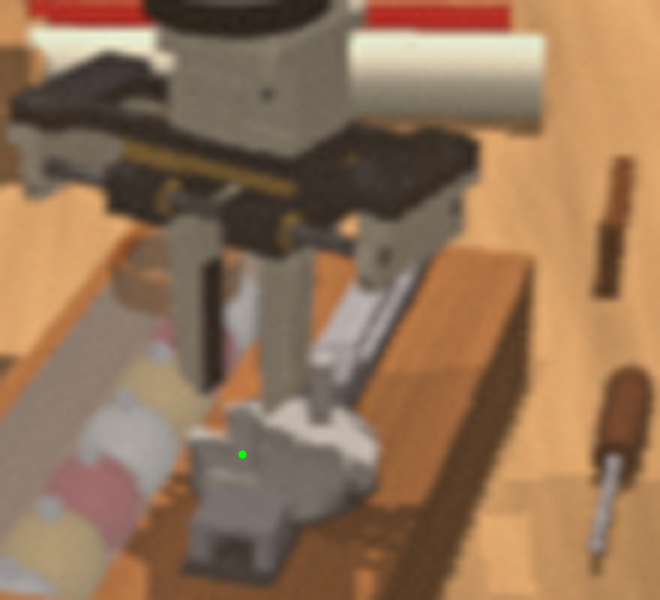

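There was no contact, and the tips are still about 9–10 px (60/6) above the projected TCP. I'll keep going down under guard until something touches.

Run:
```python
from h import *
f0=robot.state()["ft_force"]
p=knob(1.25,.05)[0]
print(robot.move_straight(p,v=.03,threshold=3))
s=robot.state(); print(s["t"],s["tcp_pos"],s["ft_force"]-f0,s["ft_torque"],s["opening"])
g=viewer.grab_frame("side")
a=cv2.resize(g["pixels"][130:230,290:400],None,fx=6,fy=6,interpolation=cv2.INTER_CUBIC)
cv2.imwrite("pics/n4.png",a)
```

```text
True
7.3667 [0.51469668 0.03871907 0.05975643] [-1.71338493 -1.36565605  6.88493278] [-0.16149784  0.17081719  0.01937408] 0.027862169000974348
```

View pics/n4.png

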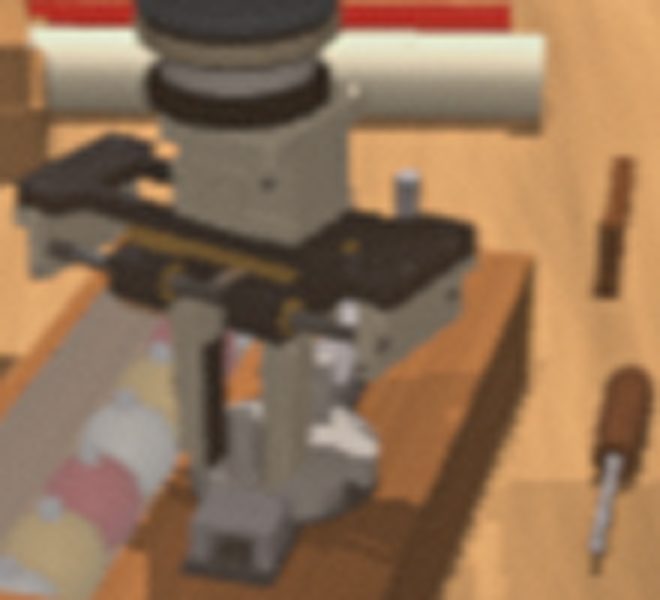

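The fingers straddle post A, and first contact came at reported z=0.0598 on the 0.0895 disc top. So xy is right, and the real tips sit 0.030 higher than reported. I'll raise to a true 0.097, narrow the fingers, and sweep to q=0.

```bash
echo 'DZ=-.0297' >> h.py
python3 - <<'E'
from h import *
z=.0965+DZ
robot.move_straight(knob(1.25,z)[0],v=.05)
robot.move_gripper(.019)
f0=robot.state()["ft_force"]
for q in list(np.linspace(1.1,0,6)):
    p,o=knob(q,z,-.0035); robot.move_straight(p,o,v=.03)
    s=robot.state(); print(round(q,2),s["t"],(s["ft_force"]-f0).round(1),s["opening"])
robot.dwell(.3)
s=robot.state(); print(s["tcp_pos"]-p,s["opening"])
robot.move_straight(p+[0,0,.05],v=.15)
robot.move_gripper(0)
A=[np.pi,0,th+np.pi/2]
robot.move_to(C2W(pose,[-.045,-.205,.16+DZ]),A)
s=robot.state(); print(s["t"],s["tcp_pos"],s["opening"])
t=viewer.grab_frame("top"); np.save("t1.npy",t["pixels"])
g=viewer.grab_frame("side")
a=cv2.resize(t["pixels"][170:270,255:430],None,fx=4,fy=4,interpolation=cv2.INTER_CUBIC)[:,:,:]
b=cv2.resize(g["pixels"][130:230,310:400],None,fx=4,fy=4,interpolation=cv2.INTER_CUBIC)
cv2.imwrite("pics/n5.png",np.hstack([a[:,:420],b]))
E
```

```text
1.1 8.55 [0.3 0.5 0.6] 0.01905279244503889
0.88 8.925 [ 0.   1.2 -0.5] 0.018970798472310903
0.66 9.3 [-0.4  1.1  0.5] 0.019014222858413945
0.44 9.675 [1.5 0.9 0.3] 0.019076900796835074
0.22 10.05 [0.5 0.2 0.6] 0.019259646970158924
0.0 10.425 [-0.2  1.1  0.3] 0.01893488079577245
[-2.49594656e-05  4.42238855e-05  4.12939588e-06] 0.01870579910772889
13.5583 [ 0.43005086 -0.24738837  0.13028418] 0.000260526731504514
```

View pics/n5.png

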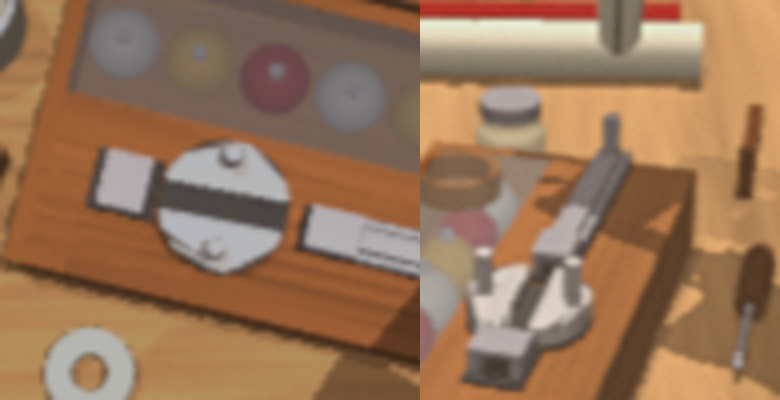

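The slot now runs from about (165,192) to (289,216), roughly in line with the channel, and the posts are at (232,155) and (211,247). I'll measure the angle numerically from the dark slot pixels.

Run:
```python
from h import *
f=viewer.grab_frame("top"); im=f["pixels"]
gray=im.max(2).astype(int)
P=[]
for v in range(170,270):
  for u in range(255,345):
    w=W2C(pose,ray(f,u,v,.0895)); d=w[:2]-[-.045,.065]
    if np.hypot(*d)<.036 and abs(d[0])<.018 and gray[v,u]<95: P.append(d)
P=np.array(P); k=np.polyfit(P[:,1],P[:,0],1)
print(len(P),P.mean(0),"dq=",-np.arctan(k[0]),np.ptp(P,0))
px=lambda u,v:((u+.5)/4-.5+255,(v+.5)/4-.5+170)
a,b=[W2C(pose,ray(f,*px(*p),.119)) for p in((232,153),(211,246))]; print(a,b,np.arctan2(*(a-b)[[1,0]]))
```

```text
173 [ 0.00169294 -0.00036674] dq= 0.03396347035317362 [0.01726845 0.07156776]
[-0.01374787  0.06695307  0.119     ] [-0.07328977  0.06640891  0.119     ] 0.009138823282612295
```

Measured error is q≈0.01–0.03 rad, which is good. Next I'll push the bolt.

Run:
```python
from h import *
z=.096+DZ; P=lambda y,z=z:C2W(pose,[-.045,y,z])
print(robot.move_straight(P(-.205),v=.08,threshold=6))
f0=robot.state()["ft_force"]
hit=robot.move_straight(P(-.036),v=.04,threshold=9)
s=robot.state(); print(hit,s["t"],W2C(pose,s["tcp_pos"]),(s["ft_force"]-f0).round(1))
t=viewer.grab_frame("top"); g=viewer.grab_frame("side")
a=cv2.resize(t["pixels"][170:270,255:430],None,fx=4,fy=4,interpolation=cv2.INTER_CUBIC)
b=cv2.resize(g["pixels"][130:230,310:400],None,fx=4,fy=4,interpolation=cv2.INTER_CUBIC)
cv2.imwrite("pics/n6.png",np.hstack([a[:,:420],b]))
```

```text
False
True 18.0667 [-0.04501068 -0.04856649  0.06623647] [-1.6 -6.7  2.7]
```

Contact came at chest y≈-0.0486, close to the expected -0.0465. I'll press slightly harder to make sure it is seated, then back off, clear and look.

Run:
```python
from h import *
z=.096+DZ; P=lambda y,z=z:C2W(pose,[-.045,y,z])
hit=robot.move_straight(P(-.040),v=.02,threshold=15)
s=robot.state(); print(hit,s["t"],W2C(pose,s["tcp_pos"]),s["ft_force"].round(1))
robot.move_straight(P(-.08),v=.1)
robot.move_straight(P(-.08,.2),v=.15)
robot.move_to(P(-.30,.2),[np.pi,0,th+np.pi/2])
print(robot.state()["t"])
t=viewer.grab_frame("top"); g=viewer.grab_frame("side")
im=t["pixels"]; gray=im.max(2)
for n,p in dict(postHome=(-.045,-.032,.118),keeper=(-.045,.115,.092)).items(): print(n,((proj(t,C2W(pose,p))-[255,170]+.5)*4-.5).round())
a=cv2.resize(im[170:270,255:430],None,fx=4,fy=4,interpolation=cv2.INTER_CUBIC)
b=cv2.resize(g["pixels"][130:230,310:400],None,fx=4,fy=4,interpolation=cv2.INTER_CUBIC)
cv2.imwrite("pics/n7.png",np.hstack([a[:,:430],b]))
```

```text
True 18.4083 [-0.04498311 -0.04852492  0.06627128] [-1.7 -7.3  3.9]
20.8
postHome [376. 238.]
keeper [146. 189.]
```

View pics/n7.png

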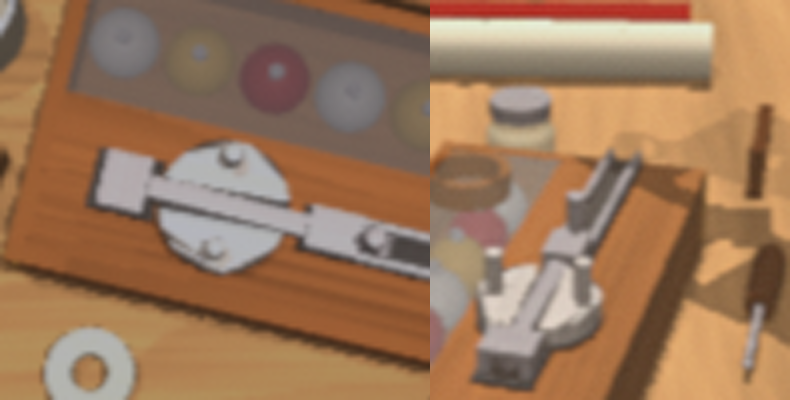

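The bolt lies through the disc and into the keeper. Its post top is at about (376,238), exactly where the home position projects, and the arm is clear.

```bash
python3 -c "
from plant import robot
print(robot.sign_off())"
```

```text
the job is handed in; nothing more can be done
None
```

The chest is locked and the job is handed in at about 21 s: the disc's slot was within about 0.03 rad of in line before the push, the bolt is home in the keeper against its stop, and the arm is clear; sign-off returned no verdict.

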